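Set a glass bar out over the end of the grinding stand

TASK

In the glass grinding bay, one white bottle of the row has fallen over into the glass bar's way: stand it upright again in its gap in the row and let go of it. Then slide the glass bar, flat on the stand, straight out over the stand's end until its front end is level with the tip of the steel pointer; that is past its balance point, so keep it held down flat on the stand, and finish while still holding it there. Leave everything else where it is and do not touch the pointer with the bar.

Things in the scene. Friction and masses are not known exactly. Their poses are not given: they have to be found in the camera images.
- stand: fixed low stand, 300 (x) x 200 (y) x 50 mm, flat grey top 50 mm above the table. Origin: centre of its underside. +x is outward: the bar slides to +x over the end at x = +150. A wooden lip, 8 mm thick, 16 mm high, runs on top along the +y edge (inner face y = +92); the bottle row stands in front of it on the line y = about +60. The bar lies on about y = -55.
- bar_center (a point): centre of the loose frosted glass bar, 220 (its x) x 44 (its y) x 24 mm high, 0.45 to 0.67 kg, centre of mass at this point. Lies flat on the stand roughly along the stand's x, its rear part reaching beyond the stand's rear end. x axis points to its front end.
- bar_end (a point): centre of the bar's front end face, 110 mm from the bar's centre along its x; the end that must come level with the pointer. Same axes as the bar.
- mark (a point): tip of the fixed gauge's pointer, beyond the stand's end: a level rod 5 mm thick, 62 mm above the table (the bar's mid-height), along the stand's y on the -y side of the bar's path; tip at stand y = -105, just short of the path. Its post, 80 mm high, is at y = -150. Axes as the stand's. The bar's front end face must have the same stand x as this tip.
- bottle_center (a point): centre of the fallen white bottle: square body 40 x 40 x 80 mm, a 16 mm neck, a grey ball stopper 28 mm across; 120 long, 0.13 to 0.2 kg. x runs from foot to ball (ball's centre +46, body's end +20). Lies on a flat side across the bar's path, foot at the row's gap, ball to the stand's -y; tipped up over its lower foot edge it stands in the gap. Foot-heavy: from 30 deg off upright it rights itself.
- bottle_foot (a point): centre of the fallen bottle's foot face, -60 mm along its x from its centre; same axes.
- row_left_center (a point): centre (60 mm above its foot) of a standing bottle of the same make and size, z up: the row's bottle nearer the stand's outer end.
- row_right_center (a point): the same for the standing bottle on the other side of the gap. The gap's middle is half-way between the two, about 63 mm from each.
- pad: bystander: loose black rubber hand pad, 75 x 45 x 18 mm, on the stand behind the row. Origin at the centre of its underside.
- pink_block: bystander: loose pink block, 110 x 60 x 22 mm, on the table. Origin under its centre.
- bowl: bystander: loose steel bowl, 200 mm across, 85 mm high. Origin under its centre.
- spray: bystander: loose spray bottle, 68 mm across, 200 mm high. Origin under its centre.
- tub: bystander: loose cream tub, 200 x 150 x 80 mm. Origin under its centre.
- offcut: bystander: loose round glass offcut, 60 mm across, 45 mm high. Origin under its centre.
- wedge: bystander: loose block of wood, 130 x 50 x 30 mm. Origin under its centre.
Not all that is in view belongs to the job. There is more than one size of the part that bears bar_center; the job needs the larger.

How it is judged:
By the outcome, as a careful person would: the job done as asked, in the order asked, and still so for the second after the job is handed in, while the arm keeps its last pose, push and grip.
It also fails if it takes over 54 s, if anything falls off the work surface, if the arm or the gripper's body presses on something with over 40 N, if the wrist force passes 120 N, or if a joint passes its speed limit or range.

ROBOT

A 6-joint arm with a two-finger parallel gripper is mounted at the origin on the work surface. World frame = base frame: x ahead of the robot, y to its left, z up, the work surface at z = 0. Lengths are in mm, angles in degrees, forces in N, time in s.
With the tool pointing down it reaches from about 250 to 725 mm from the base axis. Payload 4 kg.
Tool frame: the origin (TCP) lies between the finger pads; the fingertips stand 17 mm ahead of it and the grasp point (between the pads) lies 2 mm behind it; z points along the fingers, y is the line along which they close (so a half turn about z gives the same grasp; the last joint's range is limited). The gripper opens to 85 mm and grips with 20 to 120 N. Pads are 22 mm wide; open, the fingers measure 114 mm over their backs; the gripper's body (76 mm by 85 mm) begins 54 mm behind the grasp point. The pads swing forward as they close: fully open they stand 13 mm farther back than shut.
Start: joints at [75.459, 13.785, 0.286, 76.501, 0, 90], TCP at [125.54, 483.983, 248.306] pointing down, gripper open.
Joint ranges: [-155.79, 155.79], [-60.16, 107.12], [-62.33, 73.08], [-114, 123.19], [-81.49, 82.49], [-180, 180]. Speed limits (degrees/s): [159.86, 159.86, 180, 180, 180, 180].

INTERFACE

Orientations are given as a 3x3 rotation matrix whose columns are the frame's x, y, z axes.
In Python, from workcell import * gives the robot as it stands.
- The arm moves only by the tool play_rows, never from a script. Its argument "rows" is a list of rows, each a list of 7 numbers: the gripper command: -1 is shut, 1 is fully open, values between are in proportion, then the shift along the tool's x, y, z in cm, then the turn, a rotation vector about the tool's x, y, z in degrees. In form: [[gripper, tx, ty, tz, ax, ay, az], ...]. A call has exactly 8 rows; each row is the pose to reach, as a shift and turn from the pose commanded when the call began, along the tool's axes at that moment; what a row does not reach only later rows make up. A row lasts 1/12 s, in which the tool goes at most 41.7 mm and 7.16 degrees, less where a joint would pass 70% of its speed; a pose out of reach is approached as far as the arm can. A call with a gripper value outside its range is refused whole. The fingers move at their own pace and stop on an object; "newtons" is the grip in N (left out, the last holds). Time passes only in rows, so rows that repeat a pose let the fingers close, or fill a call up. It gives the time, the measured TCP pose, the force, the opening and the grip force at its end, in the units of the state.
- observe(): the state, without advancing time (a new reading comes with each control period).
- snapshot(name): name is "scene" or "top" or "wrist"; returns a dict with "image" (420x560x3 uint8, red, green, blue), "K" (3x3 intrinsics, pixels), "rvec" (rotation vector, rad) and "tvec" (3), from world to camera coordinates, as OpenCV has them; the wrist camera has in their place "tool_from_camera" (4x4, takes a point from camera to tool coordinates, whose origin is the TCP and whose axes are the flange's). Camera axes: x right, y down, z forward; pixel columns grow to the right and rows downward; lengths in mm; the calibration is good to about 2 mm. A picture is of the moment at which its call begins: read the wrist's pose just before it. There is no depth.
- hand_in(): hands the job in; it is judged then, once.
The state is a dict: "time_s": time; "joints": joint angles; "joint_velocities": joint speeds; "effort": joint torques, N m; "tool_pos": TCP position; "tool_rot": TCP orientation; "ft_force": force on the tool from outside, world axes, zero at the start; "moment": the same for the moment, N m; "finger_gap": finger opening in mm; "grip_force": force on a finger pad.
Only numpy, scipy, OpenCV 4.12 (cv2) and the standard library are available. Lean on these libraries where they do the work, as an engineer would, in place of code of your own. Each camera call takes 0.05 s, during which the arm holds its last target. There are 200 camera calls.

## Working session

There is one attempt and no reset: what is moved stays moved. The work goes in short steps, Python scripts to look and compute and a tool call to move; the robot and the scene stay as the last step left them, time stands still between calls to the robot, and variables do not carry over. Pictures are saved under pics/ and viewed, at most 10 in all, crops included, and the job is handed in when it is done.

Besides the shell and the picture viewer there is one more tool, called after ">>>" as name(argument=value, ...) on one line, values as JSON. play_rows: Moves the arm, as the interface text tells. Its arguments: {"type":"object","properties":{"rows":{"type":"array"},"newtons":{"type":"number"}},"required":["rows"]}

```bash
mkdir -p pics; ls; cat > h.py <<'E'
from workcell import *
import numpy as np, cv2
def cam(s):
    R=cv2.Rodrigues(np.array(s["rvec"],float))[0]; return np.array(s["K"],float),R,np.array(s["tvec"],float).ravel()
def wcam(s,o):
    T=np.eye(4);T[:3,:3]=np.array(o["tool_rot"]);T[:3,3]=o["tool_pos"]
    M=np.linalg.inv(T@np.array(s["tool_from_camera"])); return np.array(s["K"],float),M[:3,:3],M[:3,3]
def ray(c,p):
    K,R,t=c; d=R.T@np.linalg.solve(K,[p[0],p[1],1.]); return -R.T@t,d/np.linalg.norm(d)
def onz(c,p,z):
    o,d=ray(c,p); return o+d*(z-o[2])/d[2]
def tri(c1,p1,c2,p2):
    o1,d1=ray(c1,p1);o2,d2=ray(c2,p2)
    a=np.linalg.lstsq(np.c_[d1,-d2],o2-o1,rcond=None)[0]
    A=o1+a[0]*d1;B=o2+a[1]*d2; return (A+B)/2,np.linalg.norm(A-B)
def proj(c,X):
    K,R,t=c; v=K@(R@np.array(X,float)+t); return v[:2]/v[2]
def save(n,im): cv2.imwrite("pics/"+n,im[:,:,::-1])
E
python3 - <<'E'
from h import *
import pickle
o=observe(); print(o)
d={n:snapshot(n) for n in("scene","top","wrist")}; d["o"]=o
pickle.dump(d,open("s0.pkl","wb"))
for n in("scene","top","wrist"): save(n+"0.png",d[n]["image"])
for n in("scene","top"):
    c=cam(d[n]);print(n,ray(c,(280,210)))
print("w",ray(wcam(d["wrist"],o),(280,210)))
E
```

```text
pics
{'time_s': 0.0, 'joints': array([ 7.54607989e+01,  1.38328413e+01,  2.12743946e-01,  7.65004528e+01,
       -4.25053289e-04,  8.99982092e+01]), 'joint_velocities': array([-0.00792089,  0.02728362,  0.01296784, -0.00544854,  0.08204234,
       -0.07288994]), 'effort': array([ 2.16926601e-03, -3.72315788e+01,  2.52410048e+01,  1.69382076e-02,
        2.23455072e-05, -1.01659575e-05]), 'tool_pos': array([125.37357379, 483.41048166, 247.40084413]), 'tool_rot': array([[-9.67983957e-01,  2.51011530e-01, -5.21010889e-04],
       [ 2.51012070e-01,  9.67981810e-01, -2.03847953e-03],
       [-7.35280180e-06, -2.10399550e-03, -9.99997787e-01]]), 'ft_force': array([ 0.48903115, -0.63466921,  0.42322959]), 'moment': array([0.00930476, 0.04248416, 0.02270592]), 'grip_force': 0.0, 'finger_gap': 84.96425139944085}
scene (array([1326.870885  ,  883.45024272,  962.41004377]), array([-0.52744409, -0.5908401 , -0.61050038]))
top (array([ 501.60958667,   13.78323611, 1357.21035393]), array([ 0.05990743, -0.00284244, -0.99819989]))
w (array([ 49.73286313, 503.11465952, 373.00991898]), array([ 0.29278249, -0.07073241, -0.9535593 ]))
```

View pics/scene0.png

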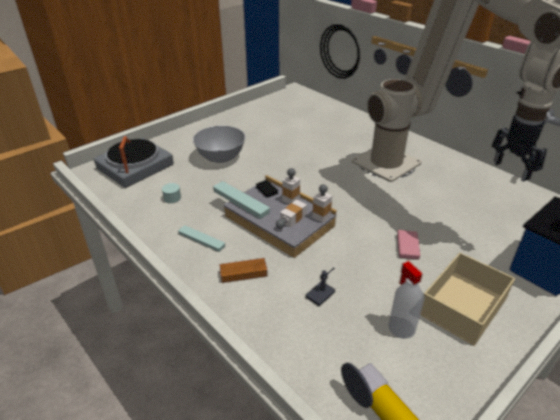

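View pics/top0.png

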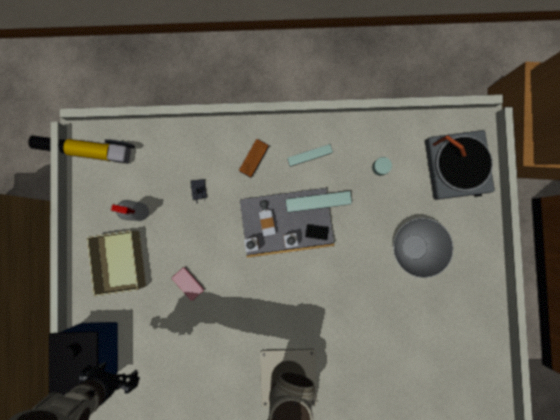

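The scene shows the stand with the large bar, the fallen bottle and two standing ones. In the top view the bar is at (318,201), the fallen bottle at (267,220) with its ball at (264,204), the row bottles at (251,244) and (291,240), and the gauge at (198,190).

Things that could be mistaken:
- **Bar:** the large one on the stand at (318,201), or the smaller one on the table at (310,155). I choose the one on the stand.
- **Bottle:** the fallen one at (267,220), or the standing ones at (251,244) and (291,240). I choose the fallen one.

```bash
python3 - <<'E'
from h import *
import pickle
d=pickle.load(open("s0.pkl","rb"));c=cam(d["top"]);im=d["top"]["image"]
for n,p,z in [("bar",(318,201),74),("btl",(267,220),80),("ball",(264,204),70),("L",(251,243),170),("R",(291,240),170),("gauge",(198,190),40),("stA",(241,199),50),("stB",(332,190),50),("stC",(334,243),50),("stD",(247,254),50)]: print(n,onz(c,p,z).round())
crop=cv2.resize(im[170:275,170:370],(800,420),interpolation=cv2.INTER_CUBIC); save("crop0.png",crop)
o=d["o"]; T=np.array(d["wrist"]["tool_from_camera"]); print(T.round(3),d["wrist"]["K"])
# tool shift to hover
R=np.array(o["tool_rot"]);print(R.T@(np.array([500,0,330])-o["tool_pos"]))
E
```

```text
bar [ 605. -119.   74.]
btl [546.  55.  80.]
ball [601.  64.  70.]
L [473. 104. 170.]
R [479. -21. 170.]
gauge [659. 293.  40.]
stA [622. 143.  50.]
stB [ 644. -171.   50.]
stC [ 462. -171.   50.]
stD [433. 127.  50.]
[[ 1.0000e-03 -9.5200e-01 -3.0500e-01  7.8164e+01]
 [ 1.0000e+00  0.0000e+00  1.0000e-03 -1.7800e-01]
 [-1.0000e-03 -3.0500e-01  9.5200e-01 -1.2561e+02]
 [ 0.0000e+00  0.0000e+00  0.0000e+00  1.0000e+00]] [[330.40889707   0.         278.09683482]
 [  0.         330.40889707 211.47493614]
 [  0.           0.           1.        ]]
[-483.97484347 -374.07078915  -81.80873512]
```

View pics/crop0.png

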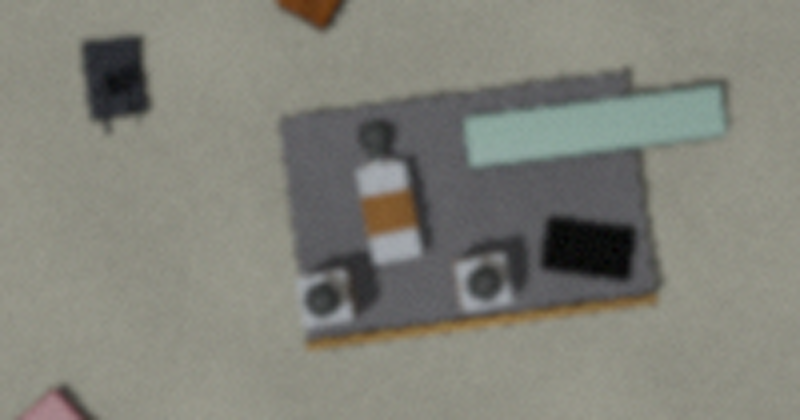

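The close crop confirms it: large bar at (600,125) in the crop, fallen bottle (388,195) with its ball to -y, gauge at the left. I'll bring the wrist camera over the stand.

>>> play_rows(rows=[[1, -50.3, -36.9, -6.3, 0, 0, -18.6], [1, -50.3, -36.9, -6.3, 0, 0, -18.6], [1, -50.3, -36.9, -6.3, 0, 0, -18.6], [1, -50.3, -36.9, -6.3, 0, 0, -18.6], [1, -50.3, -36.9, -6.3, 0, 0, -18.6], [1, -50.3, -36.9, -6.3, 0, 0, -18.6], [1, -50.3, -36.9, -6.3, 0, 0, -18.6], [1, -50.3, -36.9, -6.3, 0, 0, -18.6]])

```text
time_s: 0.82
tool_pos: [331.9, 230.0, 281.4]
tool_rot: [[-0.997, -0.071, 0.0], [-0.071, 0.997, 0.0], [-0.0, 0.0, -1.0]]
ft_force: [0.7, 0.2, 0.5]
finger_gap: 85.3
grip_force: 0.0
```

>>> play_rows(rows=[[1, -17, -24.3, -2.9, 0, 0, 0], [1, -17, -24.3, -2.9, 0, 0, 0], [1, -17, -24.3, -2.9, 0, 0, 0], [1, -17, -24.3, -2.9, 0, 0, 0], [1, -17, -24.3, -2.9, 0, 0, 0], [1, -17, -24.3, -2.9, 0, 0, 0], [1, -17, -24.3, -2.9, 0, 0, 0], [1, -17, -24.3, -2.9, 0, 0, 0]])

```text
time_s: 1.48
tool_pos: [521.3, -3.4, 309.6]
tool_rot: [[-0.998, -0.065, 0.001], [-0.065, 0.998, -0.002], [-0.001, -0.002, -1.0]]
ft_force: [-0.7, 1.3, 0.1]
finger_gap: 85.8
grip_force: 0.0
```

```bash
python3 - <<'E'
from h import *
import pickle
o=observe(); s=snapshot("wrist"); print(o["joints"].round(1),o["tool_pos"].round(1))
pickle.dump((o,s),open("w1.pkl","wb")); save("w1.png",s["image"])
E
```

```text
[-0.3 15.3 11.3 85.9 -0.1 -4. ] [521.3  -3.4 309.6]
```

View pics/w1.png

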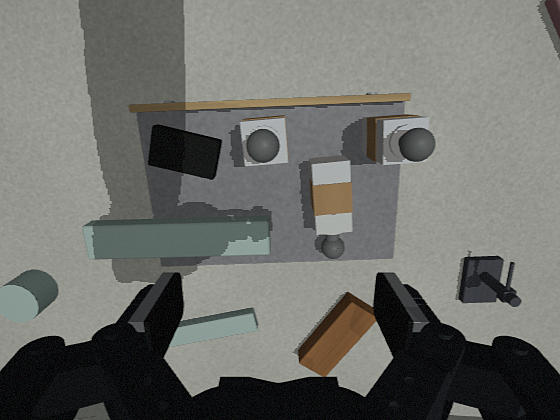

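The wrist view shows the ball at (333,246), the bottle body (312-352, 158-235) and the row bottles' balls at (263,145) and (417,145). The bar is at (85-270, 210-258), and the gauge rod runs upward from the post top at (515,298) to about (512,263). Next, a second view for heights.

>>> play_rows(rows=[[1, 3.1, 13.2, 1, 0, 0, 0], [1, 3.1, 13.2, 1, 0, 0, 0], [1, 3.1, 13.2, 1, 0, 0, 0], [1, 3.1, 13.2, 1, 0, 0, 0], [1, 3.1, 13.2, 1, 0, 0, 0], [1, 3.1, 13.2, 1, 0, 0, 0], [1, 3.1, 13.2, 1, 0, 0, 0], [1, 3.1, 13.2, 1, 0, 0, 0]])

```text
time_s: 2.2
tool_pos: [478.0, 130.2, 300.3]
tool_rot: [[-0.998, -0.07, 0.0], [-0.07, 0.998, -0.0], [-0.0, -0.0, -1.0]]
ft_force: [0.1, -0.1, 0.3]
finger_gap: 85.4
grip_force: 0.0
```

```bash
python3 - <<'E'
from h import *
import pickle
o=observe(); s=snapshot("wrist"); print(o["joints"].round(1),o["tool_pos"].round(1))
pickle.dump((o,s),open("w2.pkl","wb")); im=s["image"]
big=cv2.resize(im,(800,600),interpolation=cv2.INTER_CUBIC)
save("w2.png",big)
E
```

```text
[15.2 12.3  6.1 83.8 -0.  11.3] [478.  130.2 300.3]
```

View pics/w2.png

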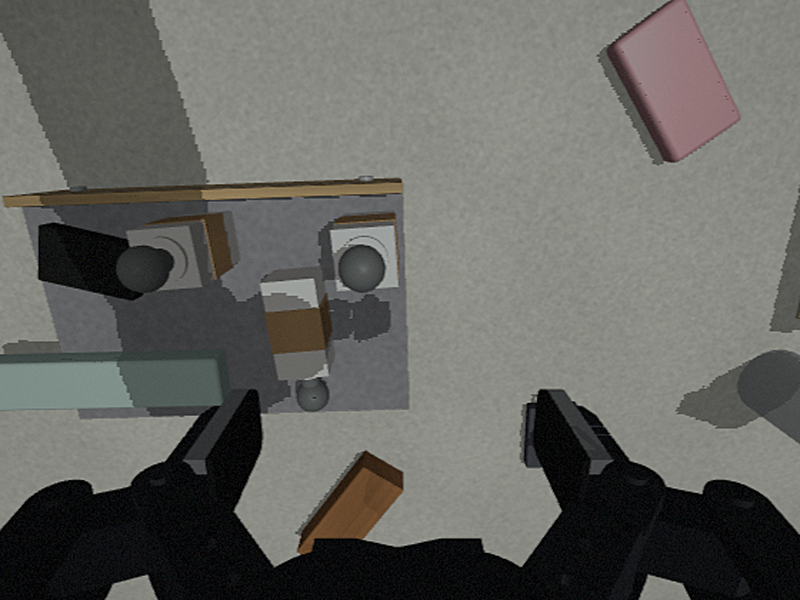

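The second view shows the balls at (313,395), (361,269) and (143,268) in the enlarged picture; the gauge is hidden behind a finger. I'll refine with circle fits and one composite of close crops.

```bash
python3 - <<'E'
from h import *
import pickle
(o1,s1),(o2,s2)=[pickle.load(open(f,"rb")) for f in("w1.pkl","w2.pkl")]
c1,c2=wcam(s1,o1),wcam(s2,o2)
def ball(im,p,r0,r1):
    x,y=map(int,p);w=24;g=cv2.cvtColor(im[y-w:y+w,x-w:x+w].copy(),cv2.COLOR_RGB2GRAY)
    g=cv2.resize(g,None,fx=4,fy=4,interpolation=cv2.INTER_CUBIC)
    h=cv2.HoughCircles(g,cv2.HOUGH_GRADIENT,1,200,param1=80,param2=10,minRadius=r0*4,maxRadius=r1*4)
    a=h[0,0]/4; return np.array([x-w+a[0],y-w+a[1]]),a[2]
for n,p,q in [("fallen",(333,246),(219,276)),("L",(417,145),(253,188)),("R",(263,145),(100,188))]:
    a,ra=ball(s1["image"],p,9,20);b,rb=ball(s2["image"],q,9,20)
    X,e=tri(c1,a,c2,b);print(n,a.round(1),ra,b.round(1),rb,X.round(1),round(e,1))
def crop(im,x,y): return cv2.resize(im[y:y+75,x:x+100],(400,300),interpolation=cv2.INTER_CUBIC)
A=s1["image"];B=s2["image"]
save("comp.png",np.vstack([np.hstack([crop(A,210,195),crop(A,445,238)]),np.hstack([crop(A,285,150),crop(B,130,215)])]))
E
```

```text
fallen [333.1 246.9] 11.775 [218.6 276.1] 12.15 [599.9  67.4  71.9] 0.4
L [416.6 143.6] 18.2 [253.1 188.1] 16.525 [466.7 108.4 156.5] 1.1
R [262.6 145.6] 16.775 [100.9 185.9] 19.0 [475.8 -19.8 153.5] 1.6
```

View pics/comp.png

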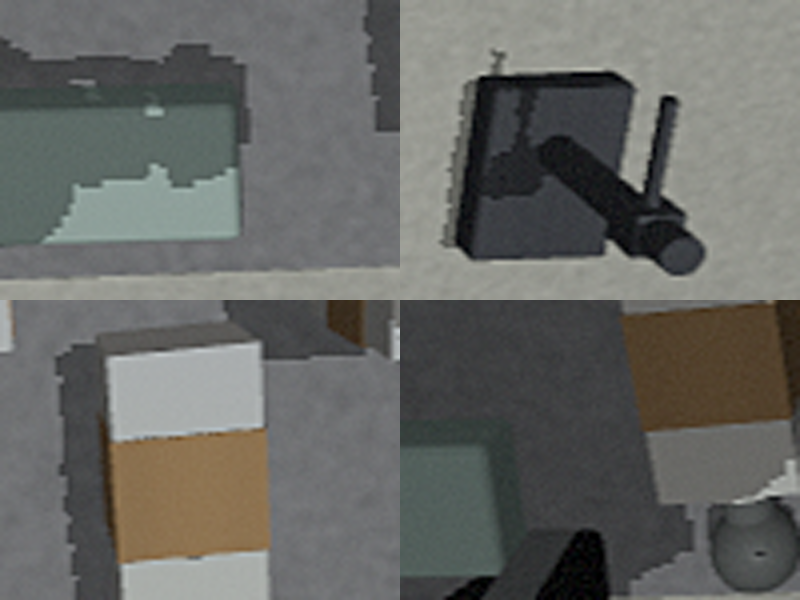

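The composite shows the bar's front top corners at (269.5,220.8) and (270,254.5) in view 1, the rod's tip at (512.5,262.5), and the foot's top corners at (311.8,161) and (350.5,160.7). I'll compute points from these.

```bash
python3 - <<'E'
from h import *
import pickle
(o1,s1),(o2,s2)=[pickle.load(open(f,"rb")) for f in("w1.pkl","w2.pkl")]
c1,c2=wcam(s1,o1),wcam(s2,o2)
print("barcorner",tri(c1,(269.5,220.75),c2,(151.75,251.25)))
for n,p,z in [("bF+",(269.5,220.75),74),("bF-",(270,254.5),74),("footA",(311.75,161.25),90),("footB",(350.5,160.7),90),("bodyendA",(315,235),90),("tip",(512.5,262.5),62),("rodroot",(508,289),62),("stand-corner",(394,258),50),("barrear-",(93,258),74)]:
    print(n,onz(c1,p,z).round(1))
print("footB tri",tri(c1,(311.75,161.25),c2,(262/1.4286,283/1.4286)))
ex=np.array([-.0708,.9975]);ey=np.array([-.9975,-.0708])
# tip from scene/top as check
d=pickle.load(open("s0.pkl","rb"))
for n in("scene","top"): print(n,proj(cam(d[n]),onz(c1,(512.5,262.5),62)),)
m=np.array([471.2,44.3]);
for n,P in [("ball",(599.9,67.4)),("tip",onz(c1,(512.5,262.5),62)[:2]),("F+",onz(c1,(269.5,220.75),74)[:2]),("F-",onz(c1,(270,254.5),74)[:2]),("footA",onz(c1,(311.75,161.25),90)[:2]),("footB",onz(c1,(350.5,160.7),90)[:2])]:
    v=np.array(P)-m; print(n,"rel gap: ex",(v@ex).round(1),"ey",(v@ey).round(1))
E
```

```text
barcorner (array([571.26833385, -10.33392893,  74.22831882]), np.float64(0.12780893801627688))
bF+ [571.3 -10.4  74. ]
bF- [614.1  -7.3  74. ]
footA [496.8  30.1  90. ]
footB [493.6  70.4  90. ]
bodyendA [579.2  41.7  90. ]
tip [610.8 295.3  62. ]
rodroot [648.2 300.2  62. ]
stand-corner [619.9 151.7  50. ]
barrear- [ 632.7 -219.6   74. ]
footB tri (array([498.68972301,  30.85275614,  88.18385805]), np.float64(3.322625304525607))
scene [333.60776441 267.2781098 ]
top [196.15369868 203.29813736]
ball rel gap: ex 13.9 ey -130.0
tip rel gap: ex 240.5 ey -157.1
F+ rel gap: ex -61.6 ey -96.0
F- rel gap: ex -61.6 ey -138.9
footA rel gap: ex -16.0 ey -24.6
footB rel gap: ex 24.5 ey -24.2
```

Points check out:
- Bar top 74, fallen ball 72, row balls about 155 (expected 156), row spacing 2 x 64.
- Gap middle is at (471,44), and the foot's lower edge is 24 mm in front of it, as it should be.

Next: hover over the ball, tool y across the bottle's axis.

>>> play_rows(rows=[[0.4, -11.7, -7.1, 15, 0, 0, -5.4], [0.4, -11.7, -7.1, 15, 0, 0, -5.4], [0.4, -11.7, -7.1, 15, 0, 0, -5.4], [0.4, -11.7, -7.1, 15, 0, 0, -5.4], [0.4, -11.7, -7.1, 15, 0, 0, -5.4], [0.4, -11.7, -7.1, 15, 0, 0, -5.4], [0.4, -11.7, -7.1, 15, 0, 0, -5.4], [0.4, -11.7, -7.1, 15, 0, 0, -5.4]])

```text
time_s: 2.92
tool_pos: [599.6, 67.7, 150.6]
tool_rot: [[-0.987, -0.163, -0.0], [-0.163, 0.987, 0.0], [0.0, 0.0, -1.0]]
ft_force: [0.1, -0.9, 0.6]
finger_gap: 59.8
grip_force: 0.0
```

```bash
python3 - <<'E'
from h import *
import pickle
o=observe(); s=snapshot("wrist"); print(o["joints"].round(1),o["tool_pos"].round(1),np.round(o["tool_rot"],3),o["finger_gap"])
pickle.dump((o,s),open("w3.pkl","wb")); print(proj(wcam(s,o),(599.9,67.4,71)))
save("w3.png",s["image"])
E
```

```text
[ 6.4 28.6  7.2 68.6  0.  -2.9] [599.6  67.7 150.6] [[-0.987 -0.163 -0.   ]
 [-0.163  0.987  0.   ]
 [ 0.     0.    -1.   ]] 59.843973649462434
[277.48539081 229.54729617]
```

View pics/w3.png

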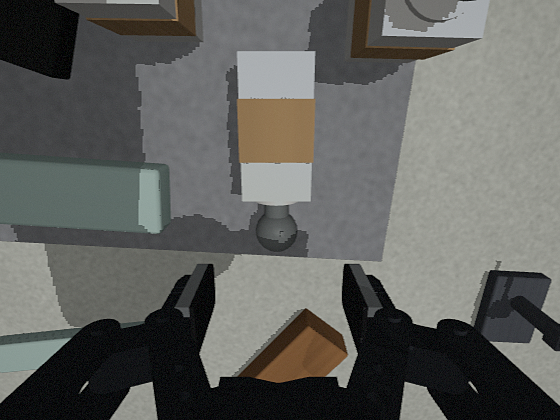

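The ball is at (277,229), exactly where predicted, and the bottle is square to the tool. I'll descend and grip the ball.

>>> play_rows(rows=[[0.4, 0, 0, 4, 0, 0, 0], [0.4, 0, 0, 6.5, 0, 0, 0], [0.4, 0, 0, 7.8, 0, 0, 0], [0.4, 0, 0, 7.8, 0, 0, 0], [-0.6, 0, 0, 7.8, 0, 0, 0], [-0.6, 0, 0, 7.8, 0, 0, 0], [-0.6, 0, 0, 7.8, 0, 0, 0], [-0.6, 0, 0, 7.8, 0, 0, 0]], newtons=25)

```text
time_s: 3.63
tool_pos: [601.5, 68.9, 75.1]
tool_rot: [[-0.986, -0.165, 0.005], [-0.165, 0.986, 0.001], [-0.006, -0.0, -1.0]]
ft_force: [1.0, 0.8, 4.4]
finger_gap: 26.2
grip_force: 24.4
```

>>> play_rows(rows=[[-1, 0, 0, 0, 0, 0, 0], [-1, 0, 0, 0, 0, 0, 0], [-1, 0, 0, 0, 0, 0, 0], [-1, 0, 0, 0, 0, 0, 0], [-1, 0, 0, 0, 0, 0, 0], [-1, 0, 0, 0, 0, 0, 0], [-1, 0, 0, 0, 0, 0, 0], [-1, 0, 0, 0, 0, 0, 0]])

```text
time_s: 4.3
tool_pos: [602.0, 68.9, 74.4]
tool_rot: [[-0.986, -0.164, 0.006], [-0.164, 0.986, 0.001], [-0.006, 0.0, -1.0]]
ft_force: [1.7, 1.3, 6.6]
finger_gap: 26.2
grip_force: 24.5
```

The ball is held. Now I'll tip it up along the arc about the lower foot edge, first to 32°.

>>> play_rows(rows=[[-1, 0.19, 0, -0.9, 0, -4, 0], [-1, 0.42, 0, -1.65, 0, -8, 0], [-1, 0.72, 0, -2.4, 0, -12, 0], [-1, 1.05, 0, -3.1, 0, -16, 0], [-1, 1.44, 0, -3.7, 0, -20, 0], [-1, 1.87, 0, -4.35, 0, -24, 0], [-1, 2.34, 0, -5, 0, -28, 0], [-1, 2.86, 0, -5.5, 0, -32, 0]])

```text
time_s: 4.97
tool_pos: [571.1, 63.6, 128.3]
tool_rot: [[-0.834, -0.164, 0.526], [-0.139, 0.986, 0.087], [-0.534, -0.0, -0.846]]
ft_force: [0.4, 0.3, 0.5]
finger_gap: 26.2
grip_force: 24.7
```

```bash
python3 - <<'E'
from h import *
o=observe(); s=snapshot("scene"); print(o["joints"].round(1),o["tool_pos"].round(1),np.round(o["tool_rot"],3),o["finger_gap"],o["ft_force"])
im=s["image"][150:285,190:370]; save("s4.png",cv2.resize(im,(720,540),interpolation=cv2.INTER_CUBIC))
E
```

```text
[  5.2   9.9 -34.9  13.    2.2  -3.6] [571.1  63.6 128.3] [[-0.834 -0.164  0.526]
 [-0.139  0.986  0.087]
 [-0.534 -0.    -0.846]] 26.188261986855334 [0.4199608  0.30434396 0.46515472]
```

View pics/s4.png

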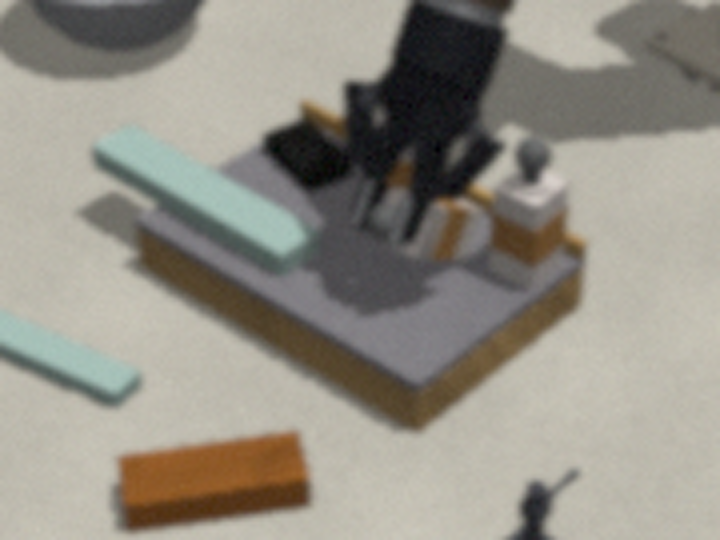

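The bottle is leaning up in the gripper with its foot on the stand, and the pivot is holding. I'll continue the same arc to 64°.

>>> play_rows(rows=[[-1, 0.2, 0, -0.74, 0, -4, 0], [-1, 0.43, 0, -1.48, 0, -8, 0], [-1, 0.74, 0, -2.2, 0, -12, 0], [-1, 1.08, 0, -2.88, 0, -16, 0], [-1, 1.48, 0, -3.54, 0, -20, 0], [-1, 1.92, 0, -4.17, 0, -24, 0], [-1, 2.4, 0, -4.77, 0, -28, 0], [-1, 2.93, 0, -5.33, 0, -32, 0]])

```text
time_s: 5.68
tool_pos: [552.3, 55.9, 174.6]
tool_rot: [[-0.46, -0.168, 0.872], [-0.077, 0.986, 0.149], [-0.884, 0.002, -0.467]]
ft_force: [-0.0, -0.4, -2.2]
finger_gap: 25.4
grip_force: 24.7
```

```bash
python3 - <<'E'
from h import *
o=observe(); print(o["joints"].round(1),o["tool_pos"].round(1),np.round(o["tool_rot"],3),o["finger_gap"],o["ft_force"])
E
```

```text
[  2.5  10.1 -62.2 -44.3   6.4  -3.3] [552.3  55.9 174.6] [[-0.46  -0.168  0.872]
 [-0.077  0.986  0.149]
 [-0.884  0.002 -0.467]] 25.412792704065037 [-0.0339662  -0.37596641 -2.24983862]
```

Joint 3 reached its limit (-62°), so the tool stopped short and the bottle is lifted slightly. I'll check numerically how the bottle sits in the pads, using its orange label.

```bash
cat >> h.py <<'E'
def orange(im):
    h=cv2.cvtColor(im,cv2.COLOR_RGB2HSV); m=cv2.inRange(h,(8,90,50),(24,255,255))
    n,l,st,ce=cv2.connectedComponentsWithStats(m)
    return [(st[i][:5].tolist(),ce[i].round(1).tolist()) for i in range(1,n) if st[i][4]>25]
E
python3 - <<'E'
from h import *
import pickle
o,s=pickle.load(open("w3.pkl","rb")); print("w3",orange(s["image"]))
o=observe(); s=snapshot("wrist"); t=snapshot("scene")
pickle.dump((o,s,t),open("w5.pkl","wb"))
print("w",orange(s["image"]));print("s",[a for a in orange(t["image"]) if 190<a[1][0]<370 and 150<a[1][1]<260])
R=np.array(o["tool_rot"]);p=o["tool_pos"]
ballw=p-4*R[:,2]
print("ball",ballw, "foot ctr if rigid",ballw+106*R[:,0])
for ang in (62,75,90):
    a=np.radians(ang);u=np.array([-np.cos(a)*.987,-np.cos(a)*.164,-np.sin(a)])
    L=ballw+66*u; print(ang,"label ctr proj wrist",proj(wcam(s,o),L).round(),"scene",proj(cam(t),L).round())
E
```

```text
w3 [([86, 0, 110, 36, 1773], [156.1, 22.7]), ([351, 0, 103, 59, 1692], [380.0, 39.4]), ([237, 99, 78, 64, 4777], [275.6, 129.8]), ([240, 309, 108, 74, 4069], [301.2, 353.0])]
w [([83, 0, 48, 57, 1414], [112.6, 19.4]), ([418, 0, 75, 80, 3110], [444.7, 27.0]), ([210, 82, 130, 105, 12462], [274.2, 133.6])]
s [([266, 176, 15, 9, 53], [272.5, 180.2]), ([284, 193, 29, 18, 151], [298.7, 202.1]), ([313, 204, 23, 12, 153], [322.8, 209.6]), ([225, 209, 109, 48, 813], [278.6, 234.5])]
ball [548.8060763   55.26971575 176.46112787] foot ctr if rigid [500.01206514  47.13671768  82.71146751]
62 label ctr proj wrist [278. 141.] scene [296. 197.]
75 label ctr proj wrist [278. 141.] scene [293. 200.]
90 label ctr proj wrist [278. 151.] scene [290. 204.]
```

```bash
cat > k.py <<'E'
import numpy as np
from scipy.optimize import least_squares
D=np.array([[13.83,.21,76.5,499.4,247.4],[15.3,11.3,85.9,521.3,309.6],[12.3,6.1,83.8,495.4,300.3],[28.6,7.2,68.6,603.4,150.6],[9.9,-34.9,13,574.6,128.3],[10.1,-62.2,-44.3,555,174.6]])
def fk(P,q2,q3,q4):
    h,r0,l1,l2,o2,l3=P; a=np.radians(q2);b=np.radians(q2-q3+o2);c=np.radians(q2-q3+q4)
    return r0+l1*np.sin(a)+l2*np.sin(b)+l3*np.cos(c), h+l1*np.cos(a)+l2*np.cos(b)-l3*np.sin(c)
f=lambda P:np.r_[fk(P,*D[:,:3].T)[0]-D[:,3],fk(P,*D[:,:3].T)[1]-D[:,4]]
best=min((least_squares(f,[250,0,300,300,o,250]) for o in(60,80,90,100)),key=lambda r:r.cost)
P=best.x
def ik(r,z,tilt):
    res=[]
    for g in((10,-40,0),(30,0,40)):
        q=least_squares(lambda v:np.r_[np.array(fk(P,v[0],v[1],90-tilt-v[0]+v[1]))-[r,z]],g[:2],bounds=([-60,-62],[107,73]))
        res.append((q.cost,*q.x,90-tilt-q.x[0]+q.x[1]))
    return min(res)
E
python3 - <<'E'
from k import *
print(P.round(1),f(P).round(1))
for x in(500,520,540,552,570,590,610,630):
  for t in(45,55,62,68,75):
    a=np.radians(t); z=50+108*np.sin(a)+24*np.cos(a)
    c=ik(x,z,t); print(x,t,round(z),"ok" if c[0]<1 and -114<c[3] else "no",np.round(c[1:],0))
E
```

```text
[242.3  -0.5 493.6 392.   89.  388.6] [-0.1  0.6 -0.3 -0.1 -0.1  0.1  0.  -0.2  0.2 -0.1  0.1 -0.1]
500 45 143 ok [ -0. -56. -10.]
500 55 152 no [  2. -62. -29.]
500 62 157 no [  7. -62. -41.]
500 68 159 no [ 14. -62. -54.]
500 75 161 no [ 30. -62. -77.]
520 45 143 ok [  2. -53. -10.]
520 55 152 ok [  5. -62. -32.]
520 62 157 no [ 10. -62. -44.]
520 68 159 no [ 17. -62. -57.]
520 75 161 no [ 31. -62. -78.]
540 45 143 ok [  4. -51. -10.]
540 55 152 ok [  7. -60. -32.]
540 62 157 no [ 12. -62. -46.]
540 68 159 no [ 19. -62. -59.]
540 75 161 no [ 32. -62. -79.]
552 45 143 ok [  5. -49. -10.]
552 55 152 ok [  8. -58. -31.]
552 62 157 no [ 14. -62. -48.]
552 68 159 no [ 20. -62. -60.]
552 75 161 no [ 32. -62. -79.]
570 45 143 ok [  7. -47.  -9.]
570 55 152 ok [ 10. -56. -30.]
570 62 157 ok [ 15. -61. -49.]
570 68 159 no [ 22. -62. -62.]
570 75 161 no [ 33. -62. -80.]
590 45 143 ok [  9. -45.  -9.]
590 55 152 ok [ 11. -53. -30.]
590 62 157 ok [ 16. -59. -47.]
590 68 159 no [ 23. -62. -63.]
590 75 161 no [ 33. -62. -80.]
610 45 143 ok [ 11. -42.  -8.]
610 55 152 ok [ 13. -51. -29.]
610 62 157 ok [ 18. -56. -45.]
610 68 159 ok [ 24. -60. -62.]
610 75 161 no [ 34. -62. -81.]
630 45 143 ok [ 13. -39.  -7.]
630 55 152 ok [ 15. -48. -28.]
630 62 157 ok [ 19. -53. -44.]
630 68 159 ok [ 25. -57. -59.]
630 75 161 ok [ 34. -60. -79.]
```

The kinematics fit is good to 0.6 mm and gives the arm's limits for tilted tools: with the tool at about 66° the bottle can be set down a little farther out, at x ≈ 600. The plan is to stand it there, where it rights itself, then take the ball from above and carry it upright into the gap.

>>> play_rows(rows=[[-1, -0.3, 0, 0.7, 0, -0.5, 0], [-1, -0.6, 0, 1.5, 0, -1, 0], [-1, -1.0, 0, 2.4, 0, -2, 0], [-1, -1.4, 0, 3.4, 0, -3, 0], [-1, -1.85, 0, 4.5, 0, -3.8, 0], [-1, -1.85, 0, 4.5, 0, -3.8, 0], [-1, -1.85, 0, 4.5, 0, -3.8, 0], [-1, -1.85, 0, 4.5, 0, -3.8, 0]])

```text
time_s: 6.45
tool_pos: [598.5, 64.1, 168.8]
tool_rot: [[-0.405, -0.168, 0.899], [-0.067, 0.986, 0.154], [-0.912, 0.002, -0.41]]
ft_force: [0.9, -0.1, -1.0]
finger_gap: 25.9
grip_force: 24.7
```

```bash
python3 - <<'E'
from h import *
o=observe(); R=np.array(o["tool_rot"]);print(o["joints"].round(1),o["tool_pos"].round(1),R.round(3),o["ft_force"].round(1),"tilt",np.degrees(np.arcsin(np.hypot(*R[:2,2]))))
E
```

```text
[  3.3  18.5 -59.  -53.1   5.8  -2.5] [598.5  64.1 168.8] [[-0.405 -0.168  0.899]
 [-0.067  0.986  0.154]
 [-0.912  0.002 -0.41 ]] [ 0.9 -0.1 -1. ] tilt 65.77293970415919
```

>>> play_rows(rows=[[-1, 0.2, 0, 0.09, 0, 0, 0], [-1, 0.4, 0, 0.18, 0, 0, 0], [-1, 0.6, 0, 0.27, 0, 0, 0], [-1, 0.8, 0, 0.36, 0, 0, 0], [-1, 0.95, 0, 0.43, 0, 0, 0], [-1, 1.1, 0, 0.5, 0, 0, 0], [-1, 1.1, 0, 0.5, 0, 0, 0], [-1, 1.1, 0, 0.5, 0, 0, 0]])

```text
time_s: 7.12
tool_pos: [600.0, 64.1, 158.7]
tool_rot: [[-0.4, -0.168, 0.901], [-0.067, 0.986, 0.154], [-0.914, 0.002, -0.406]]
ft_force: [0.3, 0.0, 3.1]
finger_gap: 25.7
grip_force: 24.8
```

```bash
python3 - <<'E'
from h import *
o=observe(); R=np.array(o["tool_rot"]);print(o["joints"].round(1),o["tool_pos"].round(1),R.round(3),o["ft_force"].round(1),o["moment"].round(2),"tilt",np.degrees(np.arcsin(np.hypot(*R[:2,2]))))
s=snapshot("wrist");print(orange(s["image"]))
E
```

```text
[  3.3  21.1 -59.4 -56.5   5.8  -2.5] [600.   64.1 158.7] [[-0.4   -0.168  0.901]
 [-0.067  0.986  0.154]
 [-0.914  0.002 -0.406]] [0.3 0.  3.1] [-0.03  0.47 -0.02] tilt 66.06593897595407
[([208, 84, 144, 107, 13441], [276.5, 135.1])]
```

The foot edge is on the stand (+3 N) at 66°, within the 30° self-righting range. Letting go.

>>> play_rows(rows=[[0.5, 0, 0, 0, 0, 0, 0], [0.5, 0, 0, 0, 0, 0, 0], [0.5, 0, 0, 0, 0, 0, 0], [0.5, 0, 0, 0, 0, 0, 0], [0.5, 0, 0, 0, 0, 0, 0], [0.5, 0, 0, 0, 0, 0, 0], [0.5, 0, 0, 0, 0, 0, 0], [0.5, 0, 0, 0, 0, 0, 0]])

```text
time_s: 7.83
tool_pos: [599.1, 64.1, 157.6]
tool_rot: [[-0.403, -0.168, 0.9], [-0.067, 0.986, 0.154], [-0.913, 0.002, -0.408]]
ft_force: [-1.1, -0.7, 0.4]
finger_gap: 64.2
grip_force: 0.0
```

```bash
python3 - <<'E'
from h import *
o=observe(); print(o["tool_pos"].round(1),o["ft_force"].round(1),o["finger_gap"])
s=snapshot("wrist");t=snapshot("scene");print(orange(s["image"]));print([a for a in orange(t["image"]) if 190<a[1][0]<370 and 150<a[1][1]<260])
c=np.array([559,57.])
for z in(50,100,156):print(z,"upright predicted scene",proj(cam(t),[*c,z]).round(),"wrist",proj(wcam(s,o),[*c,z]).round())
im=cv2.resize(t["image"][150:285,190:370],(420,315),interpolation=cv2.INTER_CUBIC)
w=cv2.resize(s["image"],(380,285)); w=np.vstack([w,np.zeros((30,380,3),np.uint8)])
save("s6.png",np.hstack([im,w]))
E
```

```text
[599.1  64.1 157.6] [-1.1 -0.7  0.4] 64.2066385244852
[([195, 25, 157, 117, 16801], [269.7, 83.6])]
[([307, 196, 6, 6, 28], [309.5, 198.5]), ([313, 204, 23, 12, 153], [323.0, 209.7]), ([225, 209, 110, 48, 813], [278.9, 234.5]), ([277, 208, 19, 14, 143], [286.4, 214.7])]
50 upright predicted scene [287. 221.] wrist [277.  -5.]
100 upright predicted scene [288. 208.] wrist [278. 134.]
156 upright predicted scene [288. 193.] wrist [278. 308.]
```

View pics/s6.png

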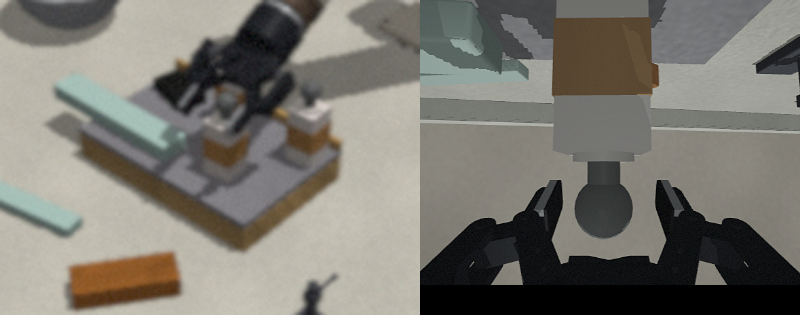

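The bottle stands upright between the open fingers, at about x = 559 and clear of the palm. I'll rise straight up, then turn the tool back to pointing down.

>>> play_rows(rows=[[0.5, -1.4, 0, -0.6, 0, 0, 0], [0.5, -2.8, 0, -1.2, 0, 0, 0], [0.5, -4.6, 0, -2.0, 0, 0, 0], [0.5, -6.4, 0, -2.85, 0, 0, 0], [0.5, -8.2, 0, -3.7, 0, 0, 0], [0.5, -10, 0, -4.5, 0, 0, 0], [0.5, -11, 0, -4.9, 0, 0, 0], [0.5, -11, 0, -4.9, 0, 0, 0]])

```text
time_s: 8.6
tool_pos: [600.6, 63.9, 282.9]
tool_rot: [[-0.395, -0.168, 0.903], [-0.066, 0.986, 0.154], [-0.916, 0.001, -0.401]]
ft_force: [0.2, 0.3, -0.3]
finger_gap: 64.1
grip_force: 0.0
```

```bash
python3 - <<'E'
from h import *
o=observe(); R=np.array(o["tool_rot"]);print(o["tool_pos"].round(1),o["ft_force"].round(1),R.round(3))
import cv2
from scipy.spatial.transform import Rotation as Ro
# target tool-down frame, y yaw 94
y=np.array([-.0708,.9975,0]);z=np.array([0,0,-1.]);x=np.cross(y,z);T=np.c_[x,y,z]
for tgt in ([540,45,300],):print((R.T@(np.array(tgt)-o["tool_pos"])).round(1),np.degrees(Ro.from_matrix(R.T@T).as_rotvec()).round(1))
E
```

```text
[600.6  63.9 282.9] [ 0.2  0.3 -0.3] [[-0.395 -0.168  0.903]
 [-0.066  0.986  0.154]
 [-0.916  0.001 -0.401]]
[  9.6  -8.5 -64.5] [ 3.3 66.3  4.9]
```

>>> play_rows(rows=[[0.5, 0.96, -0.85, -6.45, 3.3, 66.3, 4.9], [0.5, 0.96, -0.85, -6.45, 3.3, 66.3, 4.9], [0.5, 0.96, -0.85, -6.45, 3.3, 66.3, 4.9], [0.5, 0.96, -0.85, -6.45, 3.3, 66.3, 4.9], [0.5, 0.96, -0.85, -6.45, 3.3, 66.3, 4.9], [0.5, 0.96, -0.85, -6.45, 3.3, 66.3, 4.9], [0.5, 0.96, -0.85, -6.45, 3.3, 66.3, 4.9], [0.5, 0.96, -0.85, -6.45, 3.3, 66.3, 4.9]])

```text
time_s: 9.27
tool_pos: [538.3, 44.8, 295.8]
tool_rot: [[-0.933, -0.1, 0.345], [-0.09, 0.995, 0.047], [-0.348, 0.013, -0.938]]
ft_force: [0.3, 1.4, -0.1]
finger_gap: 64.0
grip_force: 0.0
```

```bash
python3 - <<'E'
from h import *
from scipy.spatial.transform import Rotation as Ro
o=observe(); R=np.array(o["tool_rot"]);print(o["tool_pos"].round(1),R.round(3))
y=np.array([-.0708,.9975,0]);z=np.array([0,0,-1.]);x=np.cross(y,z);T=np.c_[x,y,z]
for tgt in ([540,45,300],):print((R.T@(np.array(tgt)-o["tool_pos"])).round(1),np.degrees(Ro.from_matrix(R.T@T).as_rotvec()).round(1))
E
```

```text
[538.3  44.8 295.8] [[-0.933 -0.1    0.345]
 [-0.09   0.995  0.047]
 [-0.348  0.013 -0.938]]
[-3.1  0.1 -3.4] [ 1.  20.3  1.5]
```

>>> play_rows(rows=[[0.5, -0.3, 0, -0.3, 1.0, 20.3, 1.5], [0.5, -0.3, 0, -0.3, 1.0, 20.3, 1.5], [0.5, -0.3, 0, -0.3, 1.0, 20.3, 1.5], [0.5, -0.3, 0, -0.3, 1.0, 20.3, 1.5], [0.5, -0.3, 0, -0.3, 1.0, 20.3, 1.5], [0.5, -0.3, 0, -0.3, 1.0, 20.3, 1.5], [0.5, -0.3, 0, -0.3, 1.0, 20.3, 1.5], [0.5, -0.3, 0, -0.3, 1.0, 20.3, 1.5]])

```text
time_s: 9.93
tool_pos: [539.5, 44.8, 300.6]
tool_rot: [[-0.997, -0.072, 0.008], [-0.072, 0.997, 0.001], [-0.008, 0.001, -1.0]]
ft_force: [-0.7, -0.2, -0.5]
finger_gap: 64.1
grip_force: 0.0
```

```bash
cat >> h.py <<'E'
def ball(im,p,r0=11,r1=26,w=34):
    x,y=map(int,p);x0,y0=max(x-w,0),max(y-w,0);g=cv2.cvtColor(im[y0:y+w,x0:x+w].copy(),cv2.COLOR_RGB2GRAY)
    g=cv2.resize(g,None,fx=4,fy=4,interpolation=cv2.INTER_CUBIC)
    h=cv2.HoughCircles(g,cv2.HOUGH_GRADIENT,1,400,param1=80,param2=10,minRadius=r0*4,maxRadius=r1*4)
    a=h[0,0]/4; return np.array([x0+a[0],y0+a[1]]),a[2]
E
python3 - <<'E'
from h import *
import pickle
o=observe(); s=snapshot("wrist"); c=wcam(s,o);pickle.dump((o,s),open("w7.pkl","wb"))
print(o["tool_pos"].round(1),np.round(o["tool_rot"],3))
for n,p in [("M",(556,57,156)),("L",(466.7,108.4,156)),("R",(475.8,-19.8,156))]:
    q=proj(c,p); a,r=ball(s["image"],q); print(n,q.round(),a.round(1),r,"expR",round(14*330/(c[1]@np.array(p)+c[2])[2],1),onz(c,a,156).round(1))
E
```

```text
[539.5  44.8 300.6] [[-0.997 -0.072  0.008]
 [-0.072  0.997  0.001]
 [-0.008  0.001 -1.   ]]
M [290. 220.] [288.9 228.6] 16.075 expR 16.1 [564.3  56.3 156. ]
L [365. 117.] [365.6 118.6] 18.05 expR 17.8 [467.6 108.9 156. ]
R [202. 117.] [201.6 117.6] 17.775 expR 17.8 [476.1 -19.8 156. ]
```

The bottle stands upright: its ball at (564,56) has the radius expected for z = 156. I'll go down over it and grip the ball from above.

>>> play_rows(rows=[[0.5, -2.4, 1, 0, 0, 0, -5.6], [0.5, -2.4, 1, 3, 0, 0, -5.6], [0.5, -2.4, 1, 6.5, 0, 0, -5.6], [0.5, -2.4, 1, 9.5, 0, 0, -5.6], [0.5, -2.4, 1, 12, 0, 0, -5.6], [0.5, -2.4, 1, 14.4, 0, 0, -5.6], [0.5, -2.4, 1, 14.4, 0, 0, -5.6], [0.5, -2.4, 1, 14.4, 0, 0, -5.6]])

```text
time_s: 10.65
tool_pos: [563.3, 56.7, 155.8]
tool_rot: [[-0.986, -0.169, 0.004], [-0.169, 0.986, 0.001], [-0.004, 0.0, -1.0]]
ft_force: [0.4, 0.8, 1.3]
finger_gap: 64.3
grip_force: 0.0
```

>>> play_rows(rows=[[0, 0, 0, 0, 0, 0, 0], [-0.3, 0, 0, 0, 0, 0, 0], [-1, 0, 0, 0, 0, 0, 0], [-1, 0, 0, 0, 0, 0, 0], [-1, 0, 0, 0, 0, 0, 0], [-1, 0, 0, 0, 0, 0, 0], [-1, 0, 0, 0, 0, 0, 0], [-1, 0, 0, 0, 0, 0, 0]], newtons=30)

```text
time_s: 11.32
tool_pos: [566.2, 56.8, 158.1]
tool_rot: [[-0.986, -0.169, 0.01], [-0.169, 0.986, 0.001], [-0.01, -0.001, -1.0]]
ft_force: [0.3, -1.8, 6.9]
finger_gap: 26.1
grip_force: 29.2
```

>>> play_rows(rows=[[-1, 0, 0, -0.5, 0, 0, 0], [-1, 0, 0, -1.2, 0, 0, 0], [-1, 0.8, 0, -1.5, 0, 0, 1], [-1, 2.2, 0.1, -1.5, 0, 0, 2], [-1, 3.6, 0.15, -1.5, 0, 0, 3], [-1, 5.0, 0.2, -1.5, 0, 0, 4], [-1, 6.2, 0.3, -1.5, 0, 0, 5], [-1, 6.2, 0.3, -1.5, 0, 0, 5.6]])

```text
time_s: 11.98
tool_pos: [499.8, 49.0, 170.2]
tool_rot: [[-0.997, -0.071, 0.002], [-0.071, 0.997, 0.001], [-0.002, 0.0, -1.0]]
ft_force: [-0.5, -0.1, -1.5]
finger_gap: 26.1
grip_force: 29.6
```

```bash
python3 - <<'E'
from h import *
import pickle
o=observe(); s=snapshot("wrist"); c=wcam(s,o);t=snapshot("scene");pickle.dump((o,s,t),open("w8.pkl","wb"))
R=np.array(o["tool_rot"]);p=o["tool_pos"];print(p.round(1),R.round(3),o["ft_force"].round(1))
for n,P in [("L",(467.3,108.6,156)),("R",(476,-19.8,156))]:
    q=proj(c,P); print(n,q.round())
q=proj(c,p);a,r=ball(s["image"],q,20,36,48);print("M",q.round(),a.round(1),r,onz(c,a,p[2]).round(1))
for n in(t,): print([a for a in orange(n["image"]) if 190<a[1][0]<370 and 150<a[1][1]<260])
for z in(60,95,130): print(proj(cam(t),[p[0],p[1],z+15]).round(1))
# bottle body in wrist: white/orange lateral centre
print(orange(s["image"]))
E
```

```text
[499.8  49.  170.2] [[-0.997 -0.071  0.002]
 [-0.071  0.997  0.001]
 [-0.002  0.    -1.   ]] [-0.5 -0.1 -1.5]
L [416. 222.]
R [129. 222.]
M [278. 295.] [278.6 289.9] 31.35 [497.5  49.  170.2]
[([266, 177, 47, 31, 277], [291.2, 194.5]), ([313, 204, 23, 12, 151], [323.1, 209.6]), ([225, 209, 109, 48, 811], [278.5, 234.5])]
[299.8 205.5]
[300.1 196.3]
[300.3 186.9]
[([0, 114, 406, 27, 4883], [203.1, 127.1]), ([255, 117, 28, 1, 28], [268.5, 117.0]), ([198, 119, 28, 1, 28], [211.5, 119.0]), ([227, 118, 27, 1, 27], [240.0, 118.0]), ([141, 120, 56, 2, 56], [168.5, 120.5]), ([58, 123, 53, 2, 53], [84.0, 123.5]), ([112, 122, 28, 1, 28], [125.5, 122.0]), ([123, 149, 92, 76, 1359], [190.1, 173.7]), ([337, 149, 83, 80, 1298], [360.3, 171.2]), ([240, 190, 75, 19, 1242], [277.0, 198.8])]
```

The bottle hangs upright in the grip (1.5 N). I'll move it into the gap's middle and set it down.

>>> play_rows(rows=[[-1, 1, -0.1, 0, 0, 0, 0], [-1, 2, -0.2, 0, 0, 0, 0], [-1, 2.6, -0.27, 0, 0, 0, 0], [-1, 2.6, -0.27, 0.3, 0, 0, 0], [-1, 2.6, -0.27, 0.7, 0, 0, 0], [-1, 2.6, -0.27, 1.1, 0, 0, 0], [-1, 2.6, -0.27, 1.25, 0, 0, 0], [-1, 2.6, -0.27, 1.35, 0, 0, 0]])

```text
time_s: 12.75
tool_pos: [479.0, 44.7, 158.0]
tool_rot: [[-0.997, -0.072, 0.009], [-0.072, 0.997, 0.001], [-0.009, 0.0, -1.0]]
ft_force: [-2.1, -1.5, 13.8]
finger_gap: 26.0
grip_force: 30.6
```

```bash
python3 - <<'E'
from h import *
o=observe(); s=snapshot("wrist"); c=wcam(s,o);p=o["tool_pos"];print(p.round(1),o["ft_force"].round(1))
a,r=ball(s["image"],proj(c,p),20,36,48);print(a,r,onz(c,a,156).round(1))
E
```

```text
[479.   44.7 158. ] [-2.1 -1.5 13.8]
[278.625 289.125] 32.25 [477.6  44.8 156. ]
```

>>> play_rows(rows=[[-1, 0, 0, -0.3, 0, 0, 0], [-1, 0, 0, -0.5, 0, 0, 0], [-1, 0.2, 0, -0.5, 0, 0, 0], [-1, 0.3, 0, -0.5, 0, 0, 0], [-1, 0.3, 0, -0.5, 0, 0, 0], [-1, 0.3, 0, -0.3, 0, 0, 0], [-1, 0.3, 0, -0.2, 0, 0, 0], [-1, 0.3, 0, -0.1, 0, 0, 0]])

```text
time_s: 13.47
tool_pos: [474.6, 44.5, 158.1]
tool_rot: [[-0.997, -0.072, 0.007], [-0.072, 0.997, 0.001], [-0.007, 0.0, -1.0]]
ft_force: [-1.4, -1.2, 9.2]
finger_gap: 26.4
grip_force: 30.4
```

```bash
python3 - <<'E'
from h import *
o=observe(); s=snapshot("wrist"); c=wcam(s,o);p=o["tool_pos"];print(p.round(1),o["ft_force"].round(1))
a,r=ball(s["image"],proj(c,p),20,36,48);print(a,r,onz(c,a,156).round(1))
E
```

```text
[474.6  44.5 158.1] [-1.4 -1.2  9.2]
[278.375 288.875] 32.425 [473.1  44.5 156. ]
```

In place at (473,44.5). I'll release with a small opening, then rise.

>>> play_rows(rows=[[0, 0, 0, 0, 0, 0, 0], [0, 0, 0, 0, 0, 0, 0], [0, 0, 0, 0, 0, 0, 0], [0, 0, 0, 0, 0, 0, 0], [0, 0, 0, -1, 0, 0, 0], [0, 0, 0, -3, 0, 0, 0], [0, 0, 0, -6, 0, 0, 0], [0, 0, 0, -9, 0, 0, 0]])

```text
time_s: 14.18
tool_pos: [472.9, 44.4, 247.7]
tool_rot: [[-0.997, -0.072, 0.003], [-0.072, 0.997, 0.001], [-0.003, 0.0, -1.0]]
ft_force: [0.4, 0.1, -0.6]
finger_gap: 42.4
grip_force: 0.0
```

>>> play_rows(rows=[[0, 0, 0, -3, 0, 0, 0], [0, -2, 0, -6, 0, 0, 0], [0, -6, 0, -6, 0, 0, 0], [0, -6, 0, -6, 0, 0, 0], [0, -6, 0, -6, 0, 0, 0], [0, -6, 0, -6, 0, 0, 0], [0, -6, 0, -6, 0, 0, 0], [0, -6, 0, -6, 0, 0, 0]])

```text
time_s: 14.85
tool_pos: [532.3, 48.6, 308.2]
tool_rot: [[-0.997, -0.072, 0.005], [-0.072, 0.997, 0.001], [-0.005, 0.001, -1.0]]
ft_force: [0.9, -0.5, -0.2]
finger_gap: 42.8
grip_force: 0.0
```

```bash
python3 - <<'E'
from h import *
import pickle
o=observe(); s=snapshot("wrist"); c=wcam(s,o);pickle.dump((o,s),open("w9.pkl","wb"))
print(o["joints"].round(1),o["tool_pos"].round(1),np.round(o["tool_rot"],3))
for n,p in [("M",(472,44.5,156)),("L",(467.3,108.6,156)),("R",(476,-19.8,156))]:
    q=proj(c,p); a,r=ball(s["image"],q); print(n,q.round(),a.round(1),r,"expR",round(14*330/(c[1]@np.array(p)+c[2])[2],1),onz(c,a,156).round(1))
E
```

```text
[ 5.2 16.6 13.  86.   0.   1.1] [532.3  48.6 308.2] [[-0.997 -0.072  0.005]
 [-0.072  0.997  0.001]
 [-0.005  0.001 -1.   ]]
M [278. 127.] [276.4 126.9] 17.8 expR 17.1 [471.8  43.1 156. ]
L [357. 127.] [357.6 126.4] 17.2 expR 17.1 [466.6 109.1 156. ]
R [199. 126.] [199.9 127.6] 17.05 expR 17.2 [476.9 -19.1 156. ]
```

The bottle stands in the gap: ball at (471.8,43.1), within 2 mm of the middle. Now I'll turn the tool by 90° for the bar and look at the pointer's tip and the bar from new places.

>>> play_rows(rows=[[0.5, -7.5, 9.6, -1.2, 0, 0, 90], [0.5, -7.5, 9.6, -1.2, 0, 0, 90], [0.5, -7.5, 9.6, -1.2, 0, 0, 90], [0.5, -7.5, 9.6, -1.2, 0, 0, 90], [0.5, -7.5, 9.6, -1.2, 0, 0, 90], [0.5, -7.5, 9.6, -1.2, 0, 0, 90], [0.5, -7.5, 9.6, -1.2, 0, 0, 90], [0.5, -7.5, 9.6, -1.2, 0, 0, 90]])

```text
time_s: 15.57
tool_pos: [600.5, 150.0, 320.9]
tool_rot: [[-0.595, 0.804, 0.006], [0.804, 0.595, 0.001], [-0.003, 0.005, -1.0]]
ft_force: [0.5, 0.5, 0.5]
finger_gap: 64.0
grip_force: 0.0
```

>>> play_rows(rows=[[0.5, 0, 0, 0, 0, 0, 32.8], [0.5, 0, 0, 0, 0, 0, 32.8], [0.5, 0, 0, 0, 0, 0, 32.8], [0.5, 0, 0, 0, 0, 0, 32.8], [0.5, 0, 0, 0, 0, 0, 32.8], [0.5, 0, 0, 0, 0, 0, 32.8], [0.5, 0, 0, 0, 0, 0, 32.8], [0.5, 0, 0, 0, 0, 0, 32.8]])

```text
time_s: 16.23
tool_pos: [600.8, 149.8, 320.8]
tool_rot: [[-0.072, 0.997, 0.006], [0.997, 0.072, 0.001], [0.001, 0.006, -1.0]]
ft_force: [0.8, -0.3, 0.9]
finger_gap: 63.9
grip_force: 0.0
```

```bash
python3 - <<'E'
from h import *
import pickle
o=observe(); s=snapshot("wrist"); c=wcam(s,o);pickle.dump((o,s),open("wA.pkl","wb"))
print(o["joints"].round(1),o["tool_pos"].round(1),np.round(o["tool_rot"],3))
for P in [(610.8,295.3,62),(571.3,-10.3,74),(614.1,-7.3,74),(648,300,62)]: print(proj(c,P).round(1))
E
```

```text
[14.  27.3 30.5 92.8 -0.  99.9] [600.8 149.8 320.8] [[-0.072  0.997  0.006]
 [ 0.997  0.072  0.001]
 [ 0.001  0.006 -1.   ]]
[296.1  39.6]
[245.  297.7]
[278.3 297.7]
[331.9  37.5]
```

```bash
python3 - <<'E'
from h import *
import pickle
o,s=pickle.load(open("wA.pkl","rb"));c=wcam(s,o);im=s["image"]
g=cv2.cvtColor(im,cv2.COLOR_RGB2GRAY)
for y in range(26,56,2): print(y,g[y,284:340:2].tolist())
h=cv2.cvtColor(im,cv2.COLOR_RGB2HSV); print("bar hsv",h[302:310:4,255:265:5].tolist(), "stand",h[285,262].tolist())
for y in range(278,310,2): print(y,h[y,262].tolist(),h[y,250].tolist())
E
```

```text
26 [133, 136, 138, 140, 143, 146, 142, 140, 145, 140, 135, 140, 142, 127, 62, 71, 69, 63, 67, 67, 64, 67, 65, 60, 62, 68, 66, 63]
28 [136, 136, 145, 145, 141, 138, 141, 142, 148, 145, 140, 144, 147, 38, 69, 71, 72, 70, 67, 67, 66, 69, 66, 65, 64, 67, 66, 66]
30 [142, 140, 142, 142, 139, 139, 139, 138, 144, 149, 146, 147, 153, 16, 72, 69, 73, 68, 66, 69, 69, 68, 67, 66, 62, 62, 71, 60]
32 [138, 139, 140, 142, 139, 141, 144, 143, 147, 148, 148, 142, 151, 36, 64, 68, 64, 65, 63, 63, 64, 61, 66, 62, 31, 73, 54, 65]
34 [140, 146, 145, 146, 138, 138, 142, 140, 142, 142, 145, 141, 145, 40, 69, 67, 72, 69, 68, 63, 66, 68, 63, 51, 40, 59, 64, 64]
36 [142, 147, 145, 141, 139, 139, 138, 133, 140, 146, 144, 144, 152, 42, 66, 68, 68, 66, 67, 66, 67, 65, 59, 55, 40, 27, 66, 63]
38 [140, 148, 143, 140, 144, 146, 110, 84, 63, 66, 67, 38, 36, 48, 51, 51, 52, 59, 55, 61, 57, 62, 58, 61, 45, 11, 65, 63]
40 [142, 147, 148, 142, 143, 147, 86, 76, 73, 69, 71, 69, 64, 67, 66, 60, 60, 59, 60, 57, 58, 54, 50, 57, 42, 21, 55, 68]
42 [142, 138, 137, 138, 139, 144, 69, 33, 32, 31, 27, 30, 28, 34, 34, 32, 23, 27
[... 702 characters left out ...]
3, 141, 137, 140, 144, 143, 146, 133, 144, 143, 151, 41, 66, 61, 68, 62, 62, 64, 63, 66, 57, 40, 41, 38, 34, 40]
bar hsv [[[81, 35, 101], [78, 33, 101]], [[78, 26, 98], [81, 36, 100]]] stand [110, 11, 70]
278 [120, 7, 115] [105, 9, 111]
280 [120, 7, 69] [150, 4, 61]
282 [120, 4, 68] [110, 11, 70]
284 [150, 4, 66] [126, 17, 73]
286 [150, 4, 69] [110, 11, 67]
288 [100, 11, 72] [102, 18, 69]
290 [73, 33, 69] [70, 23, 66]
292 [83, 30, 67] [84, 39, 65]
294 [75, 31, 65] [79, 44, 64]
296 [82, 40, 70] [76, 41, 69]
298 [82, 34, 82] [83, 30, 76]
300 [78, 33, 101] [81, 33, 100]
302 [82, 28, 100] [78, 31, 99]
304 [79, 35, 101] [79, 28, 100]
306 [80, 31, 100] [83, 31, 100]
308 [77, 36, 100] [76, 33, 102]
```

```bash
python3 - <<'E'
from h import *
import pickle
o,s=pickle.load(open("wA.pkl","rb"));c=wcam(s,o);o1,s1=pickle.load(open("w1.pkl","rb"));c1=wcam(s1,o1)
print("tip tri",tri(c,(295.6,40.3),c1,(512.5,262.8)),"plane",onz(c,(295.6,40.3),62).round(1))
for u in(250,262):print("front",onz(c,(u,298.5),74).round(1),"bottom",onz(c,(u,289.2),50).round(1))
h=cv2.cvtColor(s["image"],cv2.COLOR_RGB2HSV); m=cv2.inRange(h,(65,18,50),(95,90,255));
n,l,st,ce=cv2.connectedComponentsWithStats(m)
for i in range(1,n):
    if st[i][4]>200:print(st[i])
for y in(300,306,312,318): 
    r=np.where(m[y,225:300])[0]; print(y,225+r.min(),225+r.max(), [onz(c,(225+v,y),74).round(1)[:2] for v in(r.min(),r.max()+1)])
E
```

```text
tip tri (array([610.42845499, 294.2156665 ,  63.5672255 ]), np.float64(0.272709920163252)) plane [610.4 294.6  62. ]
front [577.8 -11.   74. ] bottom [576.  -11.9  50. ]
front [593.2 -10.   74. ] bottom [592.3 -10.8  50. ]
[ 246  289   36   94 2965]
300 246 279 [array([572.7, -13.6]), array([616.6, -10.6])]
306 246 279 [array([573.1, -22.6]), array([617.3, -19.5])]
312 247 279 [array([574.8, -31.6]), array([617.9, -28.6])]
318 247 279 [array([575.2, -40.8]), array([618.6, -37.8])]
```

Measurements:
- Tip at (610.4,294.5), z ≈ 62-63.
- Bar front centre at (593.3,-9.7), top z = 74.
- Slide needed: 302 mm along (-0.071,0.997).

I'll slide in two stages, gripping near the centre first and then regripping at the rear. Moving over the bar now.

>>> play_rows(rows=[[0.8, -27.8, -1.9, 17, 0, 0, 0], [0.8, -27.8, -1.9, 17, 0, 0, 0], [0.8, -27.8, -1.9, 17, 0, 0, 0], [0.8, -27.8, -1.9, 17, 0, 0, 0], [0.8, -27.8, -1.9, 17, 0, 0, 0], [0.8, -27.8, -1.9, 17, 0, 0, 0], [0.8, -27.8, -1.9, 17, 0, 0, 0], [0.8, -27.8, -1.9, 17, 0, 0, 0]])

```text
time_s: 16.95
tool_pos: [601.8, -131.0, 148.7]
tool_rot: [[-0.07, 0.998, 0.005], [0.998, 0.07, 0.001], [0.0, 0.005, -1.0]]
ft_force: [0.9, 0.4, 0.5]
finger_gap: 77.3
grip_force: 0.0
```

>>> play_rows(rows=[[0.8, 0, 0, 0, 0, 0, 0], [0.8, 0, 0, 0, 0, 0, 0], [0.8, 0, 0, 0, 0, 0, 0], [0.8, 0, 0, 0, 0, 0, 0], [0.8, 0, 0, 0, 0, 0, 0], [0.8, 0, 0, 0, 0, 0, 0], [0.8, 0, 0, 0, 0, 0, 0], [0.8, 0, 0, 0, 0, 0, 0]])

```text
time_s: 17.62
tool_pos: [603.0, -127.9, 150.7]
tool_rot: [[-0.072, 0.997, 0.006], [0.997, 0.072, 0.001], [0.0, 0.006, -1.0]]
ft_force: [-0.0, 0.1, -0.1]
finger_gap: 77.0
grip_force: 0.0
```

```bash
cat >> h.py <<'E'
def barmask(im):
    h=cv2.cvtColor(im,cv2.COLOR_RGB2HSV); m=cv2.inRange(h,(65,18,50),(95,90,255))
    return m
E
python3 - <<'E'
from h import *
import pickle
o=observe(); s=snapshot("wrist"); c=wcam(s,o);pickle.dump((o,s),open("wB.pkl","wb"))
print(o["joints"].round(1),o["tool_pos"].round(1),np.round(o["tool_rot"],3),o["finger_gap"])
for P in [(571.5,-11,74),(614.5,-8,74),(581,-129,74),(625,-129,74)]: print(P,proj(c,P).round(1))
m=barmask(s["image"])
for y in range(10,300,30):
    r=np.where(m[y,150:420])[0]
    if len(r): print(y,150+r.min(),151+r.max(),[onz(c,(150+v,y),74).round(1)[:2].tolist() for v in(r.min(),r.max()+1)])
E
```

```text
[-12.   29.8   9.1  69.    0.1  73.9] [ 603.  -127.9  150.7] [[-0.072  0.997  0.006]
 [ 0.997  0.072  0.001]
 [ 0.     0.006 -1.   ]] 77.02949787861196
(571.5, -11, 74) [234.9  27.4]
(614.5, -8, 74) [313.9  27.8]
(581, -129, 74) [243.5 230.4]
(625, -129, 74) [310.4 234.8]
40 237 315 [[572.9, -17.1], [615.8, -13.9]]
70 238 315 [[574.0, -32.3], [617.4, -29.2]]
100 240 315 [[575.7, -48.3], [619.1, -45.2]]
130 242 314 [[577.5, -65.1], [620.3, -62.1]]
160 243 314 [[578.8, -83.0], [622.2, -79.9]]
190 245 314 [[580.8, -101.7], [624.2, -98.7]]
220 246 313 [[582.3, -121.7], [625.6, -118.6]]
250 248 313 [[584.5, -142.8], [627.8, -139.7]]
280 250 378 [[586.9, -165.1], [675.0, -159.1]]
```

The bar is seen between the fingers, with its centreline at (605,-128) and yaw about 95°. I'll descend and grip.

>>> play_rows(rows=[[0.8, 0, 0.2, 3, 0, 0, 0], [0.8, 0, 0.2, 6, 0, 0, 0], [0.8, 0, 0.2, 7.9, 0, 0, 0], [0.8, 0, 0.2, 7.9, 0, 0, 0], [0.3, 0, 0.2, 7.9, 0, 0, 0], [0.15, 0, 0.2, 7.9, 0, 0, 0], [0, 0, 0.2, 7.9, 0, 0, 0], [0, 0, 0.2, 7.9, 0, 0, 0]], newtons=40)

```text
time_s: 18.33
tool_pos: [606.1, -128.8, 73.5]
tool_rot: [[-0.07, 0.997, 0.008], [0.998, 0.07, -0.0], [-0.001, 0.008, -1.0]]
ft_force: [-1.0, -0.3, 4.5]
finger_gap: 43.7
grip_force: 33.8
```

>>> play_rows(rows=[[-1, 0, 0, 0, 0, 0, 0], [-1, 0, 0, 0, 0, 0, 0], [-1, 0, 0, 0, 0, 0, 0], [-1, 0, 0, 0, 0, 0, 0], [-1, 0, 0, 0, 0, 0, 0], [-1, 0, 0, 0, 0, 0, 0], [-1, 0, 0, 0, 0, 0, 0], [-1, 0, 0, 0, 0, 0, 0]])

```text
time_s: 19.0
tool_pos: [606.0, -128.8, 73.5]
tool_rot: [[-0.07, 0.997, 0.009], [0.998, 0.07, -0.0], [-0.001, 0.009, -1.0]]
ft_force: [-1.9, -0.2, 5.8]
finger_gap: 42.7
grip_force: 39.9
```

The bar is gripped at 43 mm. Slide stage 1: 190 mm.

>>> play_rows(rows=[[-1, 1, 0, 0, 0, 0, 0], [-1, 3.5, 0, 0, 0, 0, 0], [-1, 7, 0, 0, 0, 0, 0], [-1, 10.5, 0, 0, 0, 0, 0], [-1, 14, 0, 0, 0, 0, 0], [-1, 17, 0, 0, 0, 0, 0], [-1, 19, 0, 0, 0, 0, 0], [-1, 19, 0, 0, 0, 0, 0]])

```text
time_s: 19.67
tool_pos: [593.1, 65.7, 73.6]
tool_rot: [[-0.075, 0.997, 0.01], [0.997, 0.075, 0.005], [0.004, 0.01, -1.0]]
ft_force: [-1.3, 7.3, 5.5]
finger_gap: 43.4
grip_force: 40.7
```

```bash
python3 - <<'E'
from h import *
import pickle
o=observe(); s=snapshot("wrist"); c=wcam(s,o)
print(o["joints"].round(1),o["tool_pos"].round(1),np.round(o["tool_rot"],3),o["ft_force"].round(1))
m=barmask(s["image"])
for y in range(10,260,40):
    r=np.where(m[y,150:420])[0]
    if len(r): print(y,150+r.min(),151+r.max(),[onz(c,(150+v,y),74).round(1)[:2].tolist() for v in(r.min(),r.max()+1)])
E
```

```text
[ 6.2 31.3 -0.7 57.4  0.2 91.9] [593.1  65.7  73.6] [[-0.075  0.997  0.01 ]
 [ 0.997  0.075  0.005]
 [ 0.004  0.01  -1.   ]] [-1.3  7.3  5.5]
10 206 334 [[561.0, 172.1], [603.6, 175.5]]
50 210 333 [[562.5, 160.1], [604.8, 163.4]]
90 213 333 [[563.8, 147.2], [606.5, 150.5]]
130 216 332 [[565.1, 133.4], [607.9, 136.6]]
170 219 331 [[566.5, 118.6], [609.3, 121.8]]
210 222 330 [[568.1, 102.7], [610.9, 105.8]]
250 226 329 [[570.2, 85.5], [612.7, 88.5]]
```

>>> play_rows(rows=[[-1, 0, 0, 0, 0, 0, 0], [0.6, 0, 0, 0, 0, 0, 0], [0.6, 0, 0, 0, 0, 0, 0], [0.6, 0, 0, 0, 0, 0, 0], [0.6, 0, 0, 0, 0, 0, 0], [0.6, 0, 0, 0, 0, 0, 0], [0.6, 0, 0, 0, 0, 0, 0], [0.6, 0, 0, 0, 0, 0, 0]])

```text
time_s: 20.38
tool_pos: [591.7, 60.8, 71.1]
tool_rot: [[-0.07, 0.998, 0.005], [0.998, 0.07, 0.001], [0.0, 0.005, -1.0]]
ft_force: [-0.7, 0.0, -1.4]
finger_gap: 68.2
grip_force: 0.0
```

>>> play_rows(rows=[[0.6, -1, 0, 0, 0, 0, 0], [0.6, -3, 0, 0, 0, 0, 0], [0.6, -5, 0.1, 0, 0, 0, 0], [0.6, -7, 0.1, 0, 0, 0, 0], [0.6, -8, 0.2, 0, 0, 0, 0], [0.6, -8, 0.2, 0, 0, 0, 0], [0.6, -8, 0.2, 0, 0, 0, 0], [0.6, -8, 0.2, 0, 0, 0, 0]])

```text
time_s: 21.05
tool_pos: [599.2, -18.0, 71.1]
tool_rot: [[-0.071, 0.997, 0.005], [0.997, 0.071, 0.001], [0.001, 0.005, -1.0]]
ft_force: [-0.8, 0.1, -0.0]
finger_gap: 68.1
grip_force: 0.0
```

```bash
python3 - <<'E'
from h import *
import pickle
o=observe(); s=snapshot("wrist"); c=wcam(s,o)
print(o["tool_pos"].round(1),np.round(o["tool_rot"],3),o["ft_force"].round(1),o["finger_gap"])
m=barmask(s["image"])
for y in range(10,400,30):
    r=np.where(m[y,150:420])[0]
    if len(r): print(y,150+r.min(),151+r.max(),[onz(c,(150+v,y),74).round(1)[:2].tolist() for v in(r.min(),r.max()+1)])
print("exp rear",proj(c,(o["tool_pos"]+[0,-20,74-o["tool_pos"][2]])))
E
```

```text
[599.2 -18.   71.1] [[-0.071  0.997  0.005]
 [ 0.997  0.071  0.001]
 [ 0.001  0.005 -1.   ]] [-0.8  0.1 -0. ] 68.0702174097652
10 210 341 [[569.5, 88.0], [612.2, 91.1]]
40 212 341 [[570.2, 79.3], [613.3, 82.4]]
70 215 340 [[571.4, 70.0], [614.2, 73.1]]
100 217 339 [[572.2, 60.3], [615.1, 63.4]]
130 220 339 [[573.4, 50.1], [616.4, 53.2]]
160 223 338 [[574.7, 39.3], [617.4, 42.4]]
190 225 337 [[575.7, 27.9], [618.5, 30.9]]
220 228 337 [[577.2, 15.9], [620.0, 18.9]]
250 230 336 [[578.3, 3.1], [621.2, 6.0]]
280 183 377 [[559.2, -11.9], [640.0, -6.4]]
310 235 390 [[581.2, -25.0], [648.0, -20.4]]
370 314 315 [[618.6, -54.6], [619.0, -54.6]]
exp rear [274.5510537  337.61852369]
```

>>> play_rows(rows=[[0.3, 0, 0.2, 0, 0, 0, 0], [0.1, 0, 0.2, 0, 0, 0, 0], [0, 0, 0.2, 0, 0, 0, 0], [-1, 0, 0.2, 0, 0, 0, 0], [-1, 0, 0.2, 0, 0, 0, 0], [-1, 0, 0.2, 0, 0, 0, 0], [-1, 0, 0.2, 0, 0, 0, 0], [-1, 0, 0.2, 0, 0, 0, 0]], newtons=60)

```text
time_s: 21.77
tool_pos: [601.5, -17.6, 71.8]
tool_rot: [[-0.071, 0.997, 0.006], [0.997, 0.071, 0.002], [0.002, 0.006, -1.0]]
ft_force: [-1.8, 4.7, 5.4]
finger_gap: 43.3
grip_force: 61.4
```

```bash
python3 - <<'E'
from h import *
import pickle
o=observe(); w=snapshot("wrist"); c=wcam(w,o)
print(o["tool_pos"].round(1),np.round(o["tool_rot"],3),o["ft_force"].round(1),o["finger_gap"],o["grip_force"])
# front end from scene and top cameras: bar mask extremes
for n in("scene","top"):
    s=snapshot(n);pickle.dump(s,open(n+"C.pkl","wb"));k=cam(s)
    for P in [(582,180,74),(560,178,74),(603,182,74),(610.4,294.5,62)]: print(n,P,proj(k,P).round(1))
    m=barmask(s["image"]);nn,l,st,ce=cv2.connectedComponentsWithStats(m);print([x.tolist() for x in st[1:] if x[4]>60])
E
```

```text
[601.5 -17.6  71.8] [[-0.071  0.997  0.006]
 [ 0.997  0.071  0.002]
 [ 0.002  0.006 -1.   ]] [-1.8  4.7  5.4] 43.280400311801095 61.389527320861816
scene (582, 180, 74) [310.9 238.2]
scene (560, 178, 74) [315.9 234.4]
scene (603, 182, 74) [306.1 241.8]
scene (610.4, 294.5, 62) [333.5 267. ]
[[162, 183, 18, 20, 286], [258, 205, 58, 42, 964], [179, 226, 46, 25, 462]]
top (582, 180, 74) [229.6 210.5]
top (560, 178, 74) [230.4 217. ]
top (603, 182, 74) [228.9 204.3]
top (610.4, 294.5, 62) [196.4 203.4]
[[288, 144, 45, 22, 416], [373, 157, 19, 18, 270], [229, 198, 44, 19, 607]]
```

The bar is gripped firmly at the rear with the front end at about y = 180. Sliding 95 mm with a slight press down, then measuring the remainder.

>>> play_rows(rows=[[-1, 0.8, 0, 0.1, 0, 0, 0], [-1, 2.2, 0, 0.15, 0, 0, 0], [-1, 4, 0, 0.2, 0, 0, 0], [-1, 5.8, 0, 0.2, 0, 0, 0], [-1, 7.4, 0, 0.2, 0, 0, 0], [-1, 8.8, 0, 0.2, 0, 0, 0], [-1, 9.5, 0, 0.2, 0, 0, 0], [-1, 9.5, 0, 0.2, 0, 0, 0]])

```text
time_s: 22.58
tool_pos: [596.9, 74.4, 71.8]
tool_rot: [[-0.069, 0.998, 0.011], [0.998, 0.069, -0.005], [-0.006, 0.011, -1.0]]
ft_force: [0.4, -5.2, 11.7]
finger_gap: 42.9
grip_force: 62.1
```

```bash
cat > m.py <<'E'
from h import *
from scipy.ndimage import map_coordinates as mc
ex=np.array([-.0708,.9975,0]);ey=np.array([-.9975,-.0708,0])
def front(s,P0,z=74,offs=range(-12,13,4),ch=0):
    c=cam(s);im=s["image"].astype(float);t=np.arange(-25,25,.5);out=[]
    for k in offs:
        q=np.array([proj(c,np.r_[P0[:2],z]+k*ey+u*ex) for u in t])
        v=mc(im[:,:,ch],[q[:,1],q[:,0]],order=1)-mc(im[:,:,2],[q[:,1],q[:,0]],order=1)  # red-blue: bar is greenish (neg), table warm
        lo,hi=np.median(v[:24]),np.median(v[-24:]); h=(lo+hi)/2
        i=np.where((v[:-1]-h)*(v[1:]-h)<=0)[0]; i=i[np.argmin(abs(i-50))] if len(i) else -1
        out.append((t[i]+.5*(h-v[i])/(v[i+1]-v[i]),lo,hi))
    return np.array(out)
def rod(s,T,z=62):
    c=cam(s);g=cv2.cvtColor(s["image"],cv2.COLOR_RGB2GRAY).astype(float);t=np.arange(-14,14,.5);out=[]
    for k in (5,10,15,20):
        q=np.array([proj(c,np.r_[T[:2],z]-k*ey+u*ex) for u in t]);v=mc(g,[q[:,1],q[:,0]],order=1)
        out.append(v)
    return t,np.array(out)
E
python3 - <<'E'
from m import *
import pickle
o=observe();print(o["tool_pos"].round(1),np.round(o["tool_rot"],3),o["ft_force"].round(1),o["finger_gap"],o["grip_force"])
tip=np.array([610.4,294.5,62]);print("exp front y",)
for n in("top","scene"):
    s=snapshot(n);pickle.dump(s,open(n+"D.pkl","wb"))
    print(n,front(s,(575.5,275)).round(1).tolist())
    t,v=rod(s,tip);print(n,t[::2].tolist());print(v[:,::2].round().astype(int).tolist())
d=pickle.load(open("s0.pkl","rb"))
print("init top",front(d["top"],(593.3,-9.7)).round(1).tolist()); print("initscene",front(d["scene"],(593.3,-9.7)).round(1).tolist())
E
```

```text
[596.9  74.4  71.8] [[-0.069  0.998  0.011]
 [ 0.998  0.069 -0.005]
 [-0.006  0.011 -1.   ]] [ 0.4 -5.2 11.7] 42.88290406061788 62.053706645965576
exp front y
top [[-1.1, -15.5, 12.2], [-1.2, -15.7, 11.3], [-1.5, -16.6, 11.0], [-1.7, -15.8, 12.0], [-1.3, -15.9, 12.1], [-1.0, -14.9, 12.1], [-1.8, -15.5, 12.3]]
top [-14.0, -13.0, -12.0, -11.0, -10.0, -9.0, -8.0, -7.0, -6.0, -5.0, -4.0, -3.0, -2.0, -1.0, 0.0, 1.0, 2.0, 3.0, 4.0, 5.0, 6.0, 7.0, 8.0, 9.0, 10.0, 11.0, 12.0, 13.0]
[[145, 145, 144, 143, 141, 139, 135, 131, 126, 120, 113, 107, 104, 105, 106, 108, 113, 119, 125, 130, 136, 141, 145, 144, 143, 142, 142, 142], [134, 133, 133, 132, 132, 129, 125, 121, 116, 108, 101, 93, 90, 88, 86, 88, 94, 100, 106, 111, 116, 121, 124, 126, 128, 130, 132, 135], [92, 92, 92, 91, 91, 88, 85, 82, 78, 73, 68, 64, 63, 61, 59, 61, 63, 65, 68, 71, 75, 79, 83, 88, 92, 98, 105, 112], [55, 56, 56, 56, 55, 54, 53, 51, 49, 47, 46, 45, 44, 42, 43, 44, 46, 47, 49, 50, 51, 54, 59, 64, 69, 79, 89, 98]]
scene [[11.1, -18.4, 14.4], [11.4, -17.2, 15.0], [11.1, -16.7, 15.7], [9.2, -17.7, 15.5], [7.2, -17.5, 16.1], [5
[... 375 characters left out ...]
, 123, 123, 123, 121, 118, 115, 111, 108, 105, 102, 104, 109, 116, 128, 141, 154, 164, 172, 179, 184, 187, 187, 188], [114, 114, 114, 113, 112, 112, 112, 111, 110, 108, 106, 103, 100, 96, 93, 96, 102, 110, 121, 133, 147, 159, 167, 175, 181, 185, 186, 187], [110, 110, 109, 109, 109, 108, 107, 107, 106, 105, 104, 102, 101, 99, 96, 96, 102, 109, 118, 129, 141, 153, 164, 172, 179, 184, 186, 188]]
init top [[0.0, -16.3, -1.4], [-0.4, -16.2, -2.5], [-0.1, -15.9, -2.4], [0.1, -16.3, -2.8], [0.3, -15.4, -3.3], [-0.3, -15.5, -3.4], [-0.5, -15.1, -2.4]]
initscene [[4.7, -17.0, -7.0], [3.4, -17.8, -7.6], [7.6, -16.8, -6.9], [4.7, -18.1, -6.5], [6.0, -17.6, -5.6], [6.5, -16.7, -5.0], [8.3, -16.3, -3.1]]
```

In the top view the bar's front is about 17.7 mm short of the pointer. Final part now, slowly.

>>> play_rows(rows=[[-1, 0.4, 0, 0, 0, 0, 0], [-1, 0.8, 0, 0, 0, 0, 0], [-1, 1.2, 0, 0, 0, 0, 0], [-1, 1.5, 0, 0, 0, 0, 0], [-1, 1.7, 0, 0, 0, 0, 0], [-1, 1.77, 0, 0, 0, 0, 0], [-1, 1.77, 0, 0, 0, 0, 0], [-1, 1.77, 0, 0, 0, 0, 0]])

```text
time_s: 23.35
tool_pos: [595.9, 89.6, 71.8]
tool_rot: [[-0.067, 0.998, 0.011], [0.998, 0.067, -0.007], [-0.008, 0.011, -1.0]]
ft_force: [0.9, -9.9, 13.1]
finger_gap: 43.1
grip_force: 62.2
```

```bash
python3 - <<'E'
from m import *
import pickle
o=observe();print(o["tool_pos"].round(1),np.round(o["tool_rot"],3),o["ft_force"].round(1),o["finger_gap"],o["grip_force"])
tip=np.array([610.4,294.5,62]);P0=(574.2,292)
s=snapshot("top");a=np.median(front(s,P0)[:,0]);v=np.array([*P0,62])-tip;print("front ex - tip ex (top)",v@ex+a,"+0.9 relative", front(s,P0)[:,0].round(1))
t=snapshot("scene");pickle.dump((s,t),open("E.pkl","wb"))
A=cv2.resize(s["image"][170:260,180:340],(800,450),interpolation=cv2.INTER_CUBIC)
B=cv2.resize(t["image"][160:300,220:370],(400,373),interpolation=cv2.INTER_CUBIC)
A=cv2.resize(s["image"][180:225,185:265],(400,225),interpolation=cv2.INTER_CUBIC)
C=cv2.resize(s["image"][175:265,220:380],(400,225),interpolation=cv2.INTER_CUBIC)
A=np.vstack([A,C]); B=np.vstack([B,np.zeros((77,400,3),np.uint8)]); save("fin.png",np.hstack([A,B]))
E
```

```text
[595.9  89.6  71.8] [[-0.067  0.998  0.011]
 [ 0.998  0.067 -0.007]
 [-0.008  0.011 -1.   ]] [ 0.9 -9.9 13.1] 43.06597830554372 62.20927834510803
front ex - tip ex (top) -3.2306990369816826 +0.9 relative [-3.  -3.4 -3.5 -3.1 -3.2 -3.3 -3.8]
```

View pics/fin.png

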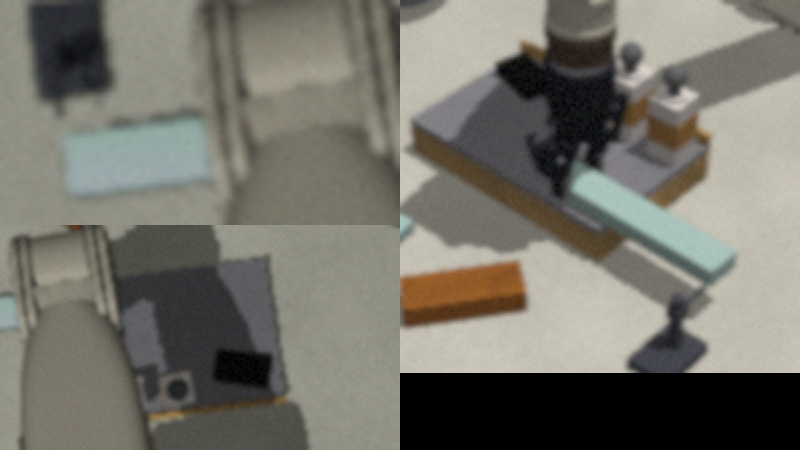

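The last picture shows the bar's front end just short of the pointer, flat and clear of the tip, with the three bottles standing in the row. About 2.8 mm is left.

>>> play_rows(rows=[[-1, 0.1, 0, 0, 0, 0, 0], [-1, 0.2, 0, 0, 0, 0, 0], [-1, 0.3, 0, 0, 0, 0, 0], [-1, 0.3, 0, 0, 0, 0, 0], [-1, 0.3, 0, 0, 0, 0, 0], [-1, 0.3, 0, 0, 0, 0, 0], [-1, 0.3, 0, 0, 0, 0, 0], [-1, 0.3, 0, 0, 0, 0, 0]])

```text
time_s: 24.12
tool_pos: [595.7, 92.4, 71.8]
tool_rot: [[-0.066, 0.998, 0.012], [0.998, 0.066, -0.007], [-0.008, 0.011, -1.0]]
ft_force: [0.3, -9.8, 12.7]
finger_gap: 42.9
grip_force: 62.2
```

```bash
cat > e.py <<'E'
from m import *
o=observe();print(o["tool_pos"].round(1),np.round(o["tool_rot"],3)[:,2],o["ft_force"].round(1),o["grip_force"])
tip=np.array([610.4,294.5,62]);P0=(574.2,292)
s=snapshot("top");a=np.mean(front(s,P0)[:,0]);v=np.array([*P0,62])-tip;print("front ex - tip ex (top)",v@ex+a,"+0.9 relative")
t=snapshot("scene");c=cam(t)
# bottle upright check: orange labels, and scene bar front corner
print([a for a in orange(t["image"]) if 270<a[1][0]<370 and 150<a[1][1]<240])
E
python3 e.py
```

```text
[595.7  92.4  71.8] [ 0.012 -0.007 -1.   ] [ 0.3 -9.8 12.7] 62.19132900238037
front ex - tip ex (top) -0.6652053588009847 +0.9 relative
[([266, 176, 11, 7, 37], [270.3, 179.3]), ([304, 197, 32, 19, 212], [318.8, 207.2]), ([315, 219, 20, 18, 122], [324.8, 228.5])]
```

The front end is level with the pointer to within about 0.5 mm, pressed down flat (13 N) and held. Handing in.

```bash
python3 -c "
from workcell import *
print(hand_in())"
```

```text
the job is handed in; nothing more can be done
None
```

The job is handed in at about 24 s of the 54 s: the fallen bottle stands upright in its gap and is released, and the bar's front end measures within about 1 mm of level with the pointer tip without touching it, held down flat on the stand; the hand-in gave no verdict.

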